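# Zero the peak pointer, then click the clamp knob over on the torque tester

### The arm

A 6-joint arm with a two-finger parallel gripper is mounted at the origin on the work surface; the furniture and walls round the work are solid. World frame = base frame: x ahead of the robot, y to its left, z up, the work surface at z = 0. Lengths are in m, angles in rad, forces in N, time in s.
With the tool pointing down it reaches from about 0.3 to 0.85 m from the base axis. Payload 4.2 kg.
Tool frame: the origin (TCP) lies between the finger pads, 19 mm behind the fingertips; this is the grasp point; z points along the fingers, x is the direction in which the jaws open and shut, and the axes are right-handed (so a half turn about z gives the same grasp; the last joint's range is limited). The gripper opens to 91 mm and grips with 3 to 60 N. Pads are 32 mm wide; open, the fingers measure 118 mm over their backs; the gripper's body (76 mm by 178 mm) begins 60 mm behind the grasp point.
Start: joints at [-1.249, 0.32, 1.565, -0, 1.257, -0.02], TCP at [0.193, -0.542, 0.233] pointing down, gripper open.
Joint ranges: [-3.11, 3.11], [-0.84, 2.01], [0.21, 2.61], [-1.34, 4.49], [0.05, 2.63], [-2.56, 2.56]. Speed limits (rad/s): [2.57, 2.57, 3.14, 3.14, 3.14, 3.14].

### API

Orientations are given as a unit quaternion [w, x, y, z].
In Python, from station import arm gives the robot as it stands.
- The arm moves only by the tool step_arm, never from a script. Its argument "commands" is one flat list of numbers, 7 for each row, row after row: the turn, a rotation vector about the tool's x, y, z in degrees, then the shift along the tool's x, y, z in cm, then the finger opening in cm, from 0 to 9.12. A call has exactly 5 rows; each row shifts and turns the commanded pose from where the row before left it, along the tool's axes as they then stand; what a row does not reach is not made up. A row lasts 1/12 s, in which the tool goes at most 41.7 mm and 7.16 degrees, less where a joint would pass 70% of its speed; a pose out of reach is approached as far as the arm can. A call with a gripper value outside its range is refused whole. The fingers move at their own pace and stop on an object; "newtons" is the grip in N (left out, the last holds). Time passes only in rows, so rows that do not move let the fingers close, or fill a call up. It gives the time, the measured TCP pose, the force and the opening at its end, in the units of the state.
- arm.state(): the state, without advancing time (a new reading comes with each control period).
- arm.grab_frame(name): name is "scene" or "top"; returns a dict with "color" (480x640x3 uint8, red, green, blue), "z_map" (480x640 float32, m along the optical axis (not along the pixel's ray), 0 where there is no reading), "mtx" (3x3 intrinsics, pixels), "k1" (the pictures are not rectified: a ray, as slopes to the right and down, at radius r is drawn at 1 + k1 r^2 times it, then the intrinsics apply), "T" (4x4, takes a point from camera to world coordinates). Camera axes: x right, y down, z forward; pixel columns grow to the right and rows downward; lengths in m; the calibration is good to about 2 mm. A picture is of the moment at which its call begins.
- arm.job_done(): hands the job in, once; it reports no verdict.
The state is a dict: "time": time; "qpos": joint angles; "qvel": joint speeds; "effort": joint torques, N m; "eef_pos": TCP position; "tcp_rot": TCP orientation; "contact_force": force on the tool from outside, world axes, zero at the start; "moment": the same for the moment, N m; "finger_gap": finger opening in m.
Only numpy, scipy, OpenCV 4.12 (cv2) and the standard library are available. Lean on these libraries where they do the work, as an engineer would, in place of code of your own. Each camera call takes 0.05 s, during which the arm holds its last target. There are 200 camera calls.

### The job

Check the tile-cutter clamp knob on the sloping torque tester: first turn the aluminium reset knob anticlockwise until its pointer is right back at the zero stop, the leftmost mark of the dial. Then turn the black clamp knob clockwise until it clicks past its detent and stays over, and leave both knobs there, the pointer showing the new peak. Leave the glue bottle and the tape roll beside it where they are.

Things in the scene. Friction and masses are not known exactly. Their poses are not given: they have to be found in the camera images.
- tester: Fixed bench torque tester. Grey case, 146 x 300 mm face sloping 35 degrees from level, looking up and to the robot (outward normal [-0.574, 0, 0.819] in this frame). Origin on the table under the face's middle, which is 100 mm up; x away from the front edge, y left, z up. Dial with reset knob on the left half, clamp knob on the right half, axes 150 mm apart, square to the face.
- reset_grip (a point): Aluminium reset knob on the white dial: upright bar 60 mm long, 12 mm thick, top 53 mm above the face, over a 44 mm disc; a thin pointer runs out past one end over the dial. Point on the knob's axis, 40 mm out from the face (good TCP height). Frame turns with the knob: z along the axis out of the face, x along the bar to the pointer, y across the bar (finger closing line).
- reset_knob (a joint): Angle of reset knob and peak pointer, rad: 0 at the zero stop, growing clockwise looking at the face (about -z of reset_grip), stop at 1.5; starts above 1. Light friction, stays where left. Turning the clamp knob drives a thin hand that pushes this pointer clockwise to the peak, about 0.7, where it remains.
- clamp_grip (a point): Black clamp knob in a steel flange: upright bar 76 mm long, 18 mm thick, top 54 mm above the face, over a 58 mm disc with a lobe on its rim that must pass a small sprung roller below it. Point on the knob's axis, 40 mm out from the face (good TCP height). Frame turns with the knob: z along the axis out of the face, x along the bar, y across the bar (finger closing line).
- clamp_knob (a joint): Angle of the clamp knob, rad: near 0 at rest, growing clockwise looking at the face (about -z of clamp_grip). Resists with up to about 0.3 N m; the detent gives way at about 0.9, past which it springs on to its end stop at 1.12 and stays. Let go before that, it springs back.
- glue: White glue bottle, 53 mm across, 153 mm tall, origin under its middle; a bystander.
- tape: Roll of masking tape lying flat, 104 mm across, 25 mm tall, origin under its middle; a bystander.

How it is judged:
On the way, in this order (a step that is already met when the one before it is completed fails the run):
1. the reset knob's pointer is back at its zero stop (within 0.09 rad), with the clamp knob not yet clicked (value of joint reset_knob below 0.09 rad and value of joint clamp_knob below 0.6 rad), for 0.2 s.
2. the clamp knob has clicked past its detent (beyond 1.02 rad) (value of joint clamp_knob above 1.02 rad), for 0.2 s.
At the end, for the whole second after the job is handed in: The clamp knob rests past its detent (beyond 1.02 rad) and the peak pointer stands at the new peak the click left (0.5 to 1.0 rad), both at rest and let go (value of joint clamp_knob above 1.02 rad and value of joint reset_knob between 0.5 and 1 rad and velocity of joint clamp_knob between -0.1 and 0.1 rad/s and velocity of joint reset_knob between -0.1 and 0.1 rad/s); the robot touches nothing.
It fails at once if a bystander (glue bottle or tape roll) is moved more than 30 mm or the bottle tipped over (distance of any of glue, tape from where it was at the start of the episode above 0.03 m or angle between glue's own z axis and vertical above 0.6 rad).
It also fails if it takes over 54 s, if anything falls off the work surface, if the arm or the gripper's body presses on something with over 40 N, if the wrist force passes 120 N, or if a joint passes its speed limit or range.

## Working session

There is one attempt and no reset: what is moved stays moved. The work goes in short steps, Python scripts to look and compute and a tool call to move; the robot and the scene stay as the last step left them, time stands still between calls to the robot, and variables do not carry over. Pictures are saved under pics/ and viewed, about 8 in all and at most 12, crops included, and the job is handed in when it is done.

Besides the shell and the picture viewer there is one more tool, called after ">>>" by a JSON object that holds its "name" and its "arguments". step_arm: Moves the arm, as the interface text tells. Its arguments: {"type":"object","properties":{"commands":{"type":"array"},"newtons":{"type":"number"}},"required":["commands"]}

```bash
mkdir -p pics; ls
cat > h.py <<'E'
import numpy as np,cv2
from station import arm
from scipy.spatial.transform import Rotation as R
def grab(n):
    return arm.grab_frame(n)
def world(f,u,v,z=None):
    p=cv2.undistortPoints(np.array([[[u,v]]],float),f['mtx'],np.array([f['k1'],0,0,0.]))[0,0]
    if z is None: z=f['z_map'][int(round(v)),int(round(u))]
    return (f['T']@np.array([p[0]*z,p[1]*z,z,1]))[:3]
def pix(f,P):
    T=np.linalg.inv(f['T']); 
    return cv2.projectPoints(np.atleast_2d(P).astype(float),cv2.Rodrigues(T[:3,:3])[0],T[:3,3],f['mtx'],np.array([f['k1'],0,0,0.]))[0][:,0]
def save(n,img): cv2.imwrite('pics/'+n,img[:,:,::-1])
E
python3 - <<'E'
from h import *
for n in('scene','top'):
    f=grab(n); save(n+'1.png',f['color']); print(n,f['T'].round(3).tolist(),f['k1'],f['mtx'][0,0]); 
    np.savez(n+'1.npz',**f)
print(arm.state())
E
```

```text
pics
scene [[-0.771, -0.442, 0.459, -0.189], [-0.637, 0.515, -0.574, 0.758], [0.017, -0.735, -0.678, 1.127], [0.0, 0.0, 0.0, 1.0]] -0.08127443987718333 573.6638407791202
top [[0.02, -0.992, 0.127, 0.368], [-1.0, -0.019, 0.007, -0.083], [-0.004, -0.127, -0.992, 1.276], [0.0, 0.0, 0.0, 1.0]] -0.13222167677734487 522.6747771614645
{'time': 0.1, 'qpos': array([-1.24899960e+00,  3.20240527e-01,  1.56554645e+00, -2.17150370e-05,
        1.25739715e+00, -1.99591087e-02]), 'qvel': array([-0.00046272, -0.00071427, -0.00343904,  0.00080406, -0.00165398,
        0.0022794 ]), 'effort': array([-1.20686014e-03, -4.13335419e+01, -2.32509309e+01,  7.27523211e-02,
        4.21980664e-02, -4.62025127e-05]), 'eef_pos': array([ 0.19259121, -0.54134425,  0.23200122]), 'tcp_rot': array([-4.63363971e-04,  8.17051829e-01, -5.76563679e-01, -6.46992681e-04]), 'contact_force': array([-0.3853913 , -0.29756309, -0.19507517]), 'moment': array([0.02759381, 0.00767032, 0.05773305]), 'finger_gap': 0.0913842511285937}
```

View pics/scene1.png

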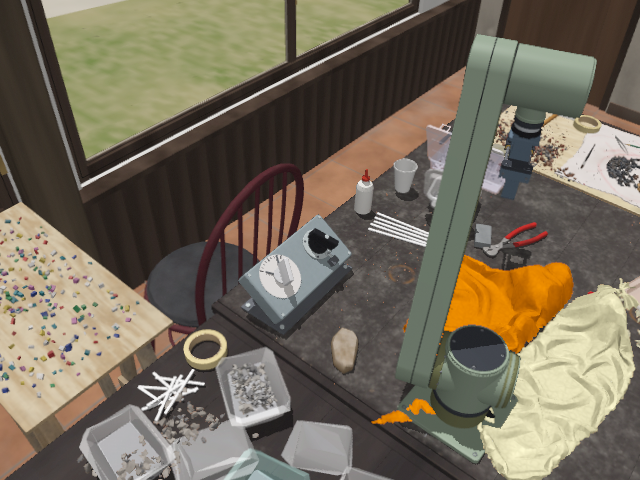

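View pics/top1.png

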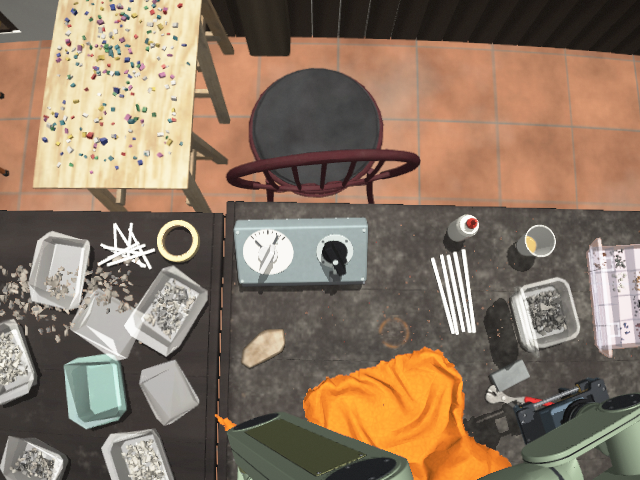

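The scene view shows the tester with the dial at about (279,276) and the clamp knob at about (322,241). In the top view they are at (267,252) and (335,257), the glue is at (465,228) and the tape at (178,240). Next I'll crop and measure.

```bash
cat > m.py <<'E'
from h import *
f=dict(np.load('top1.npz')); s=dict(np.load('scene1.npz'))
a=cv2.resize(f['color'][205:300,225:380],None,fx=5,fy=5,interpolation=cv2.INTER_CUBIC)
save('crop_top.png',a)
a=cv2.resize(s['color'][205:335,230:360],None,fx=4.6,fy=4.6,interpolation=cv2.INTER_CUBIC)
save('crop_sc.png',a)
n=np.array([-.574,0,.819])
for nm,g,box in(('top',f,(215,290,232,370)),('scene',s,(210,335,235,355))):
    P=np.array([world(g,u,v) for v in range(box[0],box[1]) for u in range(box[2],box[3]) if g['z_map'][v,u]>0])
    P=P[(P[:,2]>.03)&(P[:,2]<.25)]
    # plane fit RANSAC-like
    best=None;rng=np.random.default_rng(0)
    for _ in range(500):
        q=P[rng.choice(len(P),3,False)]; m=np.cross(q[1]-q[0],q[2]-q[0]); m/=np.linalg.norm(m)+1e-12
        if m[2]<0:m=-m
        if not .75<m[2]<.9: continue
        c=(abs((P-q[0])@m)<.002)
        if best is None or c.sum()>best.sum(): best=c
    I=P[best];c=I.mean(0);m=np.linalg.svd(I-c)[2][2];m*=np.sign(m[2])
    I=P[abs((P-c)@m)<.004]
    print(nm,'normal',m.round(3),'yaw',np.degrees(np.arctan2(-m[1],-m[0])).round(2),len(I))
    yaw=np.arctan2(-m[1],-m[0]); Y=np.array([-np.sin(yaw),np.cos(yaw),0]); U=np.cross(Y,m)
    a=I@Y;b=I@U; mid=[(np.percentile(a,.5)+np.percentile(a,99.5))/2,(np.percentile(b,.5)+np.percentile(b,99.5))/2]
    print('ext',np.ptp(a),np.ptp(b),'center',(Y*mid[0]+U*mid[1]+m*(c@m)).round(4))
    # knob points 30..60mm above
    h=(P-c)@m
    K=P[(h>.045)&(h<.06)]; 
    for sg in(1,-1):
        k=K[(K@Y-mid[0])*sg>0]
        if len(k)<8: continue
        hh=((k-c)@m); a=k@Y-mid[0]; b=k@U-mid[1]
        ev,V=np.linalg.eigh(np.cov(a,b)); v=V[:,1]
        print('knob',sg,len(k),'h',np.median(hh).round(4),'ctr',a.mean().round(4),b.mean().round(4),'bar angle from U',np.degrees(np.arctan2(v[0],v[1])).round(1),'len',(4*np.sqrt(ev)).round(3))
E
python3 m.py
```

```text
top normal [-0.57  -0.027  0.821] yaw 2.7 5597
ext 0.2995635599357048 0.1480984012835147 center [ 0.5037 -0.0411  0.1006]
knob 1 146 h 0.0515 ctr 0.0747 0.0137 bar angle from U -28.7 len [0.014 0.071]
knob -1 266 h 0.0531 ctr -0.0743 0.013 bar angle from U 25.7 len [0.021 0.088]
scene normal [-0.578 -0.024  0.816] yaw 2.39 3678
ext 0.30222533117261485 0.282948312134375 center [ 0.5015 -0.0373  0.0985]
knob 1 129 h 0.0514 ctr 0.075 0.0121 bar angle from U -28.5 len [0.016 0.069]
knob -1 197 h 0.0528 ctr -0.0738 0.0121 bar angle from U 26.0 len [0.022 0.088]
```

View pics/crop_top.png

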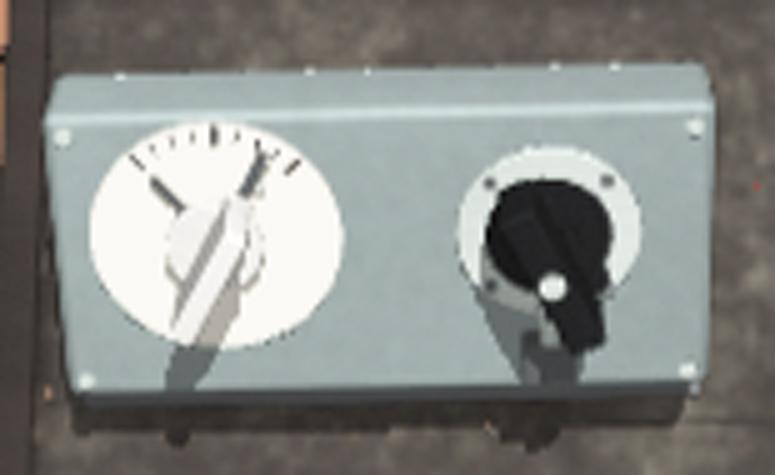

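View pics/crop_sc.png

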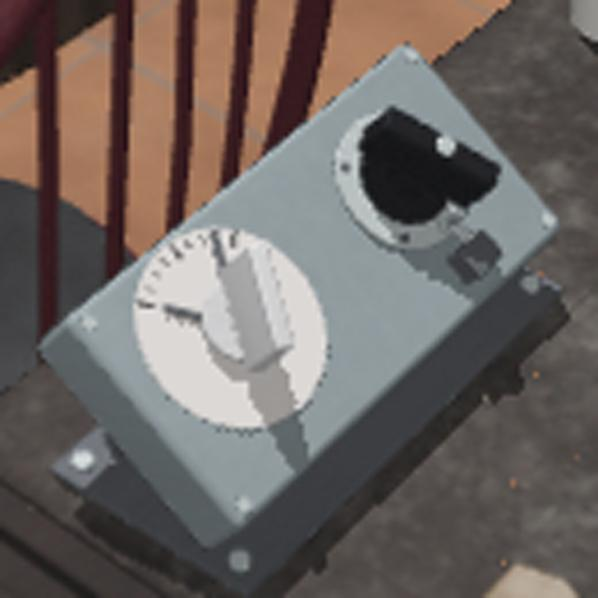

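```bash
cat > plan.py <<'E'
from h import *
import sys
n=np.array([-.574,-.026,.8185]);n/=np.linalg.norm(n)
yaw=np.arctan2(-n[1],-n[0]);Y=np.array([-np.sin(yaw),np.cos(yaw),0]);U=np.cross(Y,n)
def rot(ang):  # bar angle deg from U toward Y (anticlockwise +); tool x = across bar, both signs
    a=np.radians(ang);b=np.cos(a)*U+np.sin(a)*Y; z=-n
    x=np.cross(b,z); return [R.from_matrix(np.c_[s*x,np.cross(z,s*x),z]) for s in(1,-1)]
def rows(P,Rt,N):
    s=arm.state();w,x,y,z=s['tcp_rot'];R0=R.from_quat([x,y,z,w]);p0=s['eef_pos']
    Rt=min(Rt,key=lambda r:(R0.inv()*r).magnitude()) if isinstance(Rt,list) else Rt
    rv=(R0.inv()*Rt).as_rotvec(degrees=True);k=(P-p0)
    print('t',s['time'],'q',s['qpos'].round(2),'p',p0.round(4),'gap',s['finger_gap'].round(4),'F',s['contact_force'].round(1),'dp',k.round(4),'rv',rv.round(2))
    for i in range(N):
        Ri=R0*R.from_rotvec(rv*(i+1)/N,degrees=True)
        print((rv/N).round(2).tolist(),(Ri.inv().apply(k/N)*100).round(2).tolist())
E
python3 - <<'E'
from plan import *
C=[]
for nm in('top1','scene1'):
    g=dict(np.load(nm+'.npz')); box=(215,290,232,370) if nm=='top1' else (210,335,235,355)
    P=np.array([world(g,u,v) for v in range(box[0],box[1]) for u in range(box[2],box[3])])
    P=P[(P[:,2]>.03)&(P[:,2]<.3)]
    d=np.array([.503,-.039,.0995])@n; h=P@n-d
    fl=h[abs(h)<.006];print(nm,'face off',np.median(fl).round(4))
    K=P[(h>.047)&(h<.06)]
    for s in(1,-1):
        k=K[(K[:,1]+.04)*s>0]; c=(k@Y),(k@U)
        # bar-end midpoints are robust
        v=np.linalg.eigh(np.cov(*c))[1][:,1]; b=v[0]*Y+v[1]*U;t=k@b;w=k@np.cross(b,n)
        ctr=b*(np.percentile(t,1)+np.percentile(t,99))/2+np.cross(b,n)*(np.percentile(w,2)+np.percentile(w,98))/2+n*(d+.04)
        print(s,ctr.round(4),'len',np.ptp(t).round(3),np.ptp(w).round(3),'mean',(k.mean(0)+n*(d+.04-k.mean(0)@n)).round(4), 'top h',h[(h>.047)&(h<.06)].max().round(4))
print(Y,U)
for (u,v) in((465,228),(178,240)): print(world(dict(np.load('top1.npz')),u,v).round(3))
P=np.array([.46,.04,.25]); rows(P,rot(-28.6),20)
E
```

```text
top1 face off 0.0004
1 [0.4874 0.0336 0.1397] len 0.062 0.012 mean [0.4884 0.0333 0.1405] top h 0.0584
-1 [ 0.494  -0.116   0.1396] len 0.076 0.019 mean [ 0.495  -0.1158  0.1403] top h 0.0584
scene1 face off 0.0003
1 [0.4854 0.0361 0.1384] len 0.06 0.016 mean [0.4855 0.0365 0.1385] top h 0.0594
-1 [ 0.4912 -0.1128  0.1377] len 0.076 0.023 mean [ 0.4913 -0.1118  0.1378] top h 0.0594
[-0.04524977  0.9989757   0.        ] [0.81762308 0.03703519 0.57456147]
[ 0.574 -0.416  0.102]
[ 0.548  0.272 -0.003]Traceback (most recent call last):
  File "<stdin>", line 18, in <module>
  File "plan.py", line 12, in rows
    print('t',s['time'],'q',s['qpos'].round(2),'p',p0.round(4),'gap',s['finger_gap'].round(4),'F',s['contact_force'].round(1),'dp',k.round(4),'rv',rv.round(2))
                                                                     ^^^^^^^^^^^^^^^^^^^^^
AttributeError: 'float' object has no attribute 'round'
```

```bash
sed -i "s/s\['finger_gap'\].round(4)/round(s['finger_gap'],4)/" plan.py
cat >> plan.py <<'E'
RG=np.array([.4865,.0348,.139]);CG=np.array([.4925,-.1144,.1385])
E
python3 - <<'E'
from plan import *
print([ (r.as_matrix()[:,0]).round(2) for r in rot(-28.6)])
for r in rot(-28.6):
  rows(RG+n*.09,r,20)
E
```

```text
[array([0.35, 0.89, 0.28]), array([-0.35, -0.89, -0.28])]
t 0.1 q [-1.25  0.32  1.57 -0.    1.26 -0.02] p [ 0.1926 -0.5413  0.232 ] gap 0.0914 F [-0.4 -0.3 -0.2] dp [ 0.2423  0.5738 -0.0193] rv [   4.38   44.12 -129.28]
[0.22, 2.21, -6.46] [-2.05, -2.35, 0.03]
[0.22, 2.21, -6.46] [-1.77, -2.56, -0.04]
[0.22, 2.21, -6.46] [-1.47, -2.75, -0.09]
[0.22, 2.21, -6.46] [-1.15, -2.89, -0.13]
[0.22, 2.21, -6.46] [-0.81, -3.01, -0.16]
[0.22, 2.21, -6.46] [-0.46, -3.08, -0.17]
[0.22, 2.21, -6.46] [-0.1, -3.11, -0.17]
[0.22, 2.21, -6.46] [0.26, -3.1, -0.15]
[0.22, 2.21, -6.46] [0.61, -3.05, -0.13]
[0.22, 2.21, -6.46] [0.95, -2.97, -0.08]
[0.22, 2.21, -6.46] [1.28, -2.84, -0.03]
[0.22, 2.21, -6.46] [1.59, -2.68, 0.04]
[0.22, 2.21, -6.46] [1.88, -2.48, 0.11]
[0.22, 2.21, -6.46] [2.14, -2.25, 0.2]
[0.22, 2.21, -6.46] [2.37, -2.0, 0.3]
[0.22, 2.21, -6.46] [2.57, -1.72, 0.4]
[0.22, 2.21, -6.46] [2.73, -1.41, 0.51]
[0.22, 2.21, -6.46] [2.85, -1.1, 0.62]
[0.22, 2.21, -6.46] [2.93, -0.77, 0.73]
[0.22, 2.21, -6.46] [2.97, -0.43, 0.85]
t 0.1 q [-1.25  0.32  1.57 -0.    1.26 -0.02] p [ 0.1926 -0.5413  0.23
[... 178 characters left out ...]
, 2.2] [-2.52, -1.81, 0.31]
[1.79, -0.18, 2.2] [-2.59, -1.7, 0.37]
[1.79, -0.18, 2.2] [-2.65, -1.58, 0.43]
[1.79, -0.18, 2.2] [-2.71, -1.47, 0.48]
[1.79, -0.18, 2.2] [-2.76, -1.34, 0.54]
[1.79, -0.18, 2.2] [-2.81, -1.22, 0.59]
[1.79, -0.18, 2.2] [-2.85, -1.09, 0.63]
[1.79, -0.18, 2.2] [-2.89, -0.96, 0.67]
[1.79, -0.18, 2.2] [-2.92, -0.83, 0.71]
[1.79, -0.18, 2.2] [-2.95, -0.69, 0.74]
[1.79, -0.18, 2.2] [-2.97, -0.55, 0.77]
[1.79, -0.18, 2.2] [-2.98, -0.42, 0.79]
[1.79, -0.18, 2.2] [-2.99, -0.28, 0.81]
[1.79, -0.18, 2.2] [-3.0, -0.13, 0.83]
[1.79, -0.18, 2.2] [-3.0, 0.01, 0.84]
[1.79, -0.18, 2.2] [-2.99, 0.15, 0.85]
[1.79, -0.18, 2.2] [-2.98, 0.29, 0.85]
[1.79, -0.18, 2.2] [-2.97, 0.43, 0.85]
```

>>> {"name": "step_arm", "arguments": {"commands": [1.8, -0.2, 2.2, -2.4, -2.0, -0.2, 6, 1.8, -0.2, 2.2, -2.45, -1.9, -0.2, 6, 1.8, -0.2, 2.2, -2.5, -1.8, 0, 6, 1.8, -0.2, 2.2, -2.6, -1.7, 0.2, 6, 1.8, -0.2, 2.2, -2.65, -1.6, 0.4, 6], "newtons": 25}}

```text
time: 0.52
eef_pos: [0.2473, -0.3949, 0.2373]
tcp_rot: [-0.07, 0.755, -0.651, 0.038]
contact_force: [0.0, 0.3, 0.4]
finger_gap: 0.0616
```

>>> {"name": "step_arm", "arguments": {"commands": [1.8, -0.2, 2.2, -2.7, -1.5, 0.5, 6, 1.8, -0.2, 2.2, -2.75, -1.35, 0.5, 6, 1.8, -0.2, 2.2, -2.8, -1.2, 0.6, 6, 1.8, -0.2, 2.2, -2.85, -1.1, 0.6, 6, 1.8, -0.2, 2.2, -2.9, -0.95, 0.65, 6]}}

```text
time: 0.93
eef_pos: [0.3018, -0.2492, 0.2295]
tcp_rot: [0.138, -0.681, 0.715, -0.076]
contact_force: [0.6, -0.0, 0.4]
finger_gap: 0.0601
```

>>> {"name": "step_arm", "arguments": {"commands": [1.8, -0.2, 2.2, -2.9, -0.8, 0.7, 6, 1.8, -0.2, 2.2, -2.95, -0.7, 0.75, 6, 1.8, -0.2, 2.2, -2.95, -0.55, 0.75, 6, 1.8, -0.2, 2.2, -3.0, -0.4, 0.8, 6, 1.8, -0.2, 2.2, -3.0, -0.3, 0.8, 6]}}

```text
time: 1.35
eef_pos: [0.3557, -0.1038, 0.2219]
tcp_rot: [0.203, -0.597, 0.768, -0.112]
contact_force: [0.8, -0.7, -0.4]
finger_gap: 0.0598
```

```bash
python3 -c "
from plan import *
rows(RG+n*.09,rot(-28.6),5)"
```

```text
t 1.35 q [-0.58 -0.18  2.24  0.45  0.78  0.97] p [ 0.3557 -0.1038  0.2219] gap 0.0598 F [ 0.8 -0.7 -0.4] dp [ 0.0791  0.1363 -0.0093] rv [ 8.84 -0.59 10.85]
[1.77, -0.12, 2.17] [-2.93, -0.45, 1.09]
[1.77, -0.12, 2.17] [-2.94, -0.3, 1.11]
[1.77, -0.12, 2.17] [-2.95, -0.15, 1.12]
[1.77, -0.12, 2.17] [-2.95, -0.01, 1.13]
[1.77, -0.12, 2.17] [-2.94, 0.14, 1.13]
```

>>> {"name": "step_arm", "arguments": {"commands": [1.75, -0.1, 2.2, -2.9, -0.45, 0.9, 6, 1.75, -0.1, 2.2, -2.95, -0.3, 1.0, 6, 1.75, -0.1, 2.2, -2.95, -0.15, 1.0, 6, 1.75, -0.1, 2.2, -2.95, 0, 1.1, 6, 1.75, -0.1, 2.2, -2.95, 0.15, 1.1, 6]}}

```text
time: 1.77
eef_pos: [0.414, 0.0102, 0.213]
tcp_rot: [0.248, -0.521, 0.804, -0.142]
contact_force: [0.1, -1.5, -0.0]
finger_gap: 0.0601
```

>>> {"name": "step_arm", "arguments": {"commands": [0, 0, 0, 0, 0, 0, 6, 0, 0, 0, 0, 0, 0, 6, 0, 0, 0, 0, 0, 0, 6, 0, 0, 0, 0, 0, 0, 6, 0, 0, 0, 0, 0, 0, 6]}}

```text
time: 2.18
eef_pos: [0.4141, 0.0072, 0.2133]
tcp_rot: [0.247, -0.52, 0.805, -0.143]
contact_force: [0.0, 0.4, 0.2]
finger_gap: 0.0598
```

```bash
python3 -c "
from plan import *
rows(RG,rot(-28.6),5)
f=grab('top'); a=cv2.resize(f['color'][190:310,200:400],None,fx=4,fy=4,interpolation=cv2.INTER_CUBIC); save('pre.png',a)"
```

```text
t 2.1833 q [-0.05 -0.17  2.3   0.13  0.43  1.84] p [0.4141 0.0072 0.2133] gap 0.0598 F [0.  0.4 0.2] dp [ 0.0724  0.0276 -0.0743] rv [ 1.73 -0.78  1.7 ]
[0.35, -0.16, 0.34] [-0.61, -0.14, 2.05]
[0.35, -0.16, 0.34] [-0.61, -0.12, 2.05]
[0.35, -0.16, 0.34] [-0.6, -0.11, 2.06]
[0.35, -0.16, 0.34] [-0.6, -0.09, 2.06]
[0.35, -0.16, 0.34] [-0.59, -0.08, 2.06]
```

View pics/pre.png

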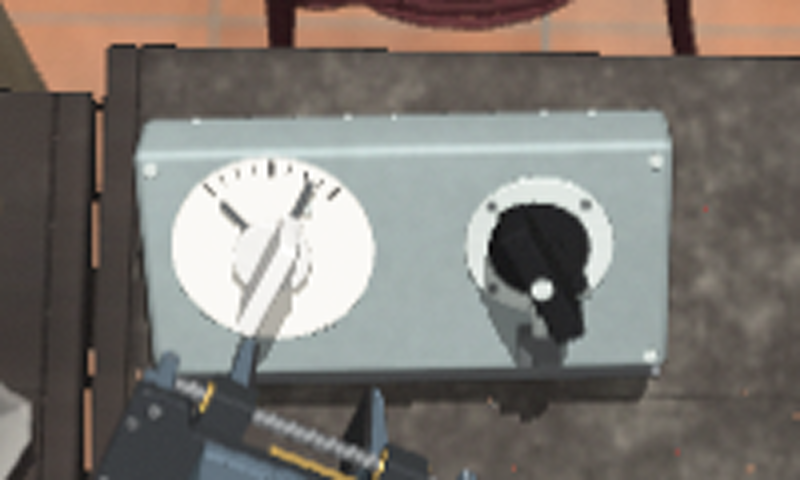

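The picture shows the open jaws at about (245,370) and (375,400), in line with the reset bar at (268,275). They sit about 3 cm off to the right, so I'll correct sideways and then go in.

>>> {"name": "step_arm", "arguments": {"commands": [0.6, -0.3, 0.6, -1.0, -0.2, 0.3, 6, 0.6, -0.3, 0.6, -1.0, -0.2, 0.5, 6, 0.5, -0.2, 0.5, -1.0, -0.15, 0.6, 6, 0, 0, 0, 0, 0, 0.6, 6, 0, 0, 0, 0, 0, 0, 6]}}

```text
time: 2.65
eef_pos: [0.4397, 0.0333, 0.2061]
tcp_rot: [0.262, -0.507, 0.808, -0.147]
contact_force: [-1.2, 0.5, -0.5]
finger_gap: 0.0599
```

```bash
python3 -c "
from plan import *
rows(RG,rot(-28.6),5)"
```

```text
t 2.65 q [ 0.05 -0.11  2.3  -0.    0.34  2.08] p [0.4397 0.0333 0.2061] gap 0.0599 F [-1.2  0.5 -0.5] dp [ 0.0468  0.0015 -0.0671] rv [0.17 0.02 0.12]
[0.03, 0.0, 0.02] [0.01, -0.01, 1.64]
[0.03, 0.0, 0.02] [0.01, -0.0, 1.64]
[0.03, 0.0, 0.02] [0.01, -0.0, 1.64]
[0.03, 0.0, 0.02] [0.01, -0.0, 1.64]
[0.03, 0.0, 0.02] [0.01, -0.0, 1.64]
```

>>> {"name": "step_arm", "arguments": {"commands": [0.2, 0, 0.1, 0, 0, 1.6, 6, 0, 0, 0, 0, 0, 1.6, 6, 0, 0, 0, 0, 0, 1.6, 6, 0, 0, 0, 0, 0, 1.6, 6, 0, 0, 0, 0, 0, 1.6, 6]}}

```text
time: 3.07
eef_pos: [0.4859, 0.0348, 0.1411]
tcp_rot: [0.263, -0.505, 0.809, -0.149]
contact_force: [-0.8, -0.0, -0.2]
finger_gap: 0.0601
```

>>> {"name": "step_arm", "arguments": {"commands": [0, 0, 0, 0, 0, 0.2, 4, 0, 0, 0, 0, 0, 0, 3, 0, 0, 0, 0, 0, 0, 2.2, 0, 0, 0, 0, 0, 0, 1.8, 0, 0, 0, 0, 0, 0, 1.8]}}

```text
time: 3.48
eef_pos: [0.487, 0.0357, 0.141]
tcp_rot: [0.264, -0.505, 0.808, -0.149]
contact_force: [-0.1, -1.3, 0.6]
finger_gap: 0.0295
```

```bash
python3 -c "
from plan import *
rows(RG,rot(-28.6),1)"
```

```text
t 3.4833 q [ 0.05  0.08  2.34 -0.04  0.1   2.11] p [0.487  0.0357 0.141 ] gap 0.0295 F [-0.1 -1.3  0.6] dp [-0.0005 -0.0009 -0.002 ] rv [-0.21  0.12 -0.01]
[-0.21, 0.12, -0.01] [0.15, 0.09, 0.14]
```

>>> {"name": "step_arm", "arguments": {"commands": [0, 0, 0, 0, 0, 0, 1, 0, 0, 0, 0, 0, 0, 0.8, 0, 0, 0, 0, 0, 0, 0.8, 0, 0, 0, 0, 0, 0, 0.8, 0, 0, 0, 0, 0, 0, 0.8], "newtons": 15}}

```text
time: 3.9
eef_pos: [0.4859, 0.0336, 0.1399]
tcp_rot: [0.262, -0.504, 0.809, -0.149]
contact_force: [-3.8, -22.7, 4.9]
finger_gap: 0.0123
```

```bash
python3 -c "
from plan import *
rows(RG,rot(-28.6),1)"
```

```text
t 3.9 q [ 0.05  0.08  2.34 -0.04  0.1   2.11] p [0.4859 0.0336 0.1399] gap 0.0123 F [ -3.8 -22.7   4.9] dp [ 0.0006  0.0012 -0.0009] rv [-0.11 -0.11 -0.08]
[-0.11, -0.11, -0.08] [-0.1, 0.06, 0.11]
```

>>> {"name": "step_arm", "arguments": {"commands": [0, 0, 0, 0.2, 0, 0, 0.8, 0, 0, -2, 0, 0, 0, 0.8, 0, 0, -4, 0, 0, 0, 0.8, 0, 0, -4, 0, 0, 0, 0.8, 0, 0, 0, 0, 0, 0, 0.8]}}

```text
time: 4.32
eef_pos: [0.4859, 0.0331, 0.1398]
tcp_rot: [0.249, -0.574, 0.761, -0.172]
contact_force: [-3.4, -10.3, 2.9]
finger_gap: 0.0118
```

```bash
python3 -c "
from plan import *
rows(RG,rot(-18.6),1)"
```

```text
t 4.3167 q [ 0.04  0.08  2.34 -0.01  0.1   1.9 ] p [0.4859 0.0331 0.1398] gap 0.0118 F [ -3.4 -10.3   2.9] dp [ 0.0006  0.0017 -0.0008] rv [-0.16 -0.    0.11]
[-0.16, -0.0, 0.11] [-0.16, 0.04, 0.11]
```

>>> {"name": "step_arm", "arguments": {"commands": [0, 0, -4, 0.1, 0, 0, 0.8, 0, 0, -5, 0, 0, 0, 0.8, 0, 0, -6, 0, 0, 0, 0.8, 0, 0, -6, 0, 0, 0, 0.8, 0, 0, -6, 0, 0, 0, 0.8]}}

```text
time: 4.73
eef_pos: [0.4858, 0.0329, 0.1398]
tcp_rot: [-0.202, 0.737, -0.604, 0.225]
contact_force: [-2.6, -4.8, 4.7]
finger_gap: 0.0119
```

>>> {"name": "step_arm", "arguments": {"commands": [0, 0, -6, 0, 0, 0, 0.8, 0, 0, -6, 0, 0, 0, 0.8, 0, 0, -6, 0, 0, 0, 0.8, 0, 0, -6, 0, 0, 0, 0.8, 0, 0, 0, 0, 0, 0, 0.8]}}

```text
time: 5.15
eef_pos: [0.4859, 0.0328, 0.1398]
tcp_rot: [-0.151, 0.846, -0.439, 0.262]
contact_force: [-2.5, -4.9, 4.0]
finger_gap: 0.012
```

```bash
python3 -c "
from plan import *
rows(RG,rot(32.4),1); print(arm.state()['moment'])"
```

```text
t 5.15 q [0.04 0.08 2.34 0.01 0.1  0.99] p [0.4859 0.0328 0.1398] gap 0.012 F [-2.5 -4.9  4. ] dp [ 0.0006  0.002  -0.0008] rv [-0.15 -0.11  0.2 ]
[-0.15, -0.11, 0.2] [-0.16, -0.12, 0.11]
[-0.78369369  0.42073914 -0.55723279]
```

>>> {"name": "step_arm", "arguments": {"commands": [0, 0, -3, 0, 0, 0, 0.8, 0, 0, -3, 0, 0, 0, 0.8, 0, 0, -3, 0, 0, 0, 0.8, 0, 0, -1, 0, 0, 0, 0.8, 0, 0, 0, 0, 0, 0, 0.8]}}

```text
time: 5.57
eef_pos: [0.486, 0.0329, 0.1398]
tcp_rot: [-0.129, 0.88, -0.366, 0.274]
contact_force: [-3.8, -4.7, 5.1]
finger_gap: 0.0128
```

```bash
python3 -c "
from plan import *
rows(RG,rot(42.4),1); print(arm.state()['moment'],arm.state()['moment']@n)"
```

```text
t 5.5667 q [0.04 0.08 2.34 0.01 0.1  0.82] p [0.486  0.0329 0.1398] gap 0.0128 F [-3.8 -4.7  5.1] dp [ 0.0005  0.0019 -0.0008] rv [-0.15 -0.13 -0.15]
[-0.15, -0.13, -0.15] [-0.14, -0.13, 0.1]
[-0.46967544  0.41584124 -0.96908115] -0.5343859123341859
```

>>> {"name": "step_arm", "arguments": {"commands": [0, 0, -1, 0, 0, 0, 0.8, 0, 0, -1, 0, 0, 0, 0.8, 0, 0, -1, 0, 0, 0, 0.8, 0, 0, 0, 0, 0, 0, 0.8, 0, 0, 0, 0, 0, 0, 0.8]}}

```text
time: 5.98
eef_pos: [0.4861, 0.0329, 0.1398]
tcp_rot: [-0.122, 0.889, -0.343, 0.277]
contact_force: [-3.9, -4.1, 4.9]
finger_gap: 0.0141
```

```bash
python3 -c "
from plan import *
rows(RG,rot(45.4),1); print(arm.state()['moment'],arm.state()['moment']@n)"
```

```text
t 5.9833 q [0.04 0.08 2.34 0.01 0.1  0.77] p [0.4861 0.0329 0.1398] gap 0.0141 F [-3.9 -4.1  4.9] dp [ 0.0004  0.0019 -0.0008] rv [-0.14 -0.14 -0.16]
[-0.14, -0.14, -0.16] [-0.13, -0.13, 0.09]
[-0.40036088  0.31252778 -0.96128834] -0.565106453811698
```

The moment reads −0.57 N m and the gap has grown from 12 to 14 mm, so the knob is at its stop. I'll back off to flat pads, open and retreat.

>>> {"name": "step_arm", "arguments": {"commands": [0, 0, 3.5, 0, 0, 0, 0.8, 0, 0, 0, 0, 0, 0, 0.8, 0, 0, 0, 0, 0, 0, 2, 0, 0, 0, 0, 0, 0, 4, 0, 0, 0, 0, 0, 0, 6]}}

```text
time: 6.4
eef_pos: [0.4861, 0.0334, 0.1392]
tcp_rot: [-0.129, 0.879, -0.368, 0.273]
contact_force: [0.1, 0.4, 0.3]
finger_gap: 0.0299
```

>>> {"name": "step_arm", "arguments": {"commands": [0, 0, 0, 0, 0, 0, 6, 0, 0, 0, 0, 0, 0, 6, 0, 0, 0, 0, 0, 0, 6, 0, 0, 0, 0, 0, -1.5, 6, 0, 0, 0, 0, 0, -1.5, 6]}}

```text
time: 6.82
eef_pos: [0.4683, 0.0324, 0.1632]
tcp_rot: [-0.129, 0.879, -0.369, 0.272]
contact_force: [0.2, 0.1, -0.0]
finger_gap: 0.0597
```

>>> {"name": "step_arm", "arguments": {"commands": [0, 0, 0, 0, 0, -1.5, 6, 0, 0, 0, 0, 0, -1.5, 6, 0, 0, 0, 0, 0, -1.5, 6, 0, 0, 0, 0, 0, -1.5, 6, 0, 0, 0, 0, 0, 0, 6]}}

```text
time: 7.23
eef_pos: [0.4343, 0.0308, 0.2152]
tcp_rot: [-0.131, 0.878, -0.368, 0.275]
contact_force: [0.8, 0.4, -0.1]
finger_gap: 0.0599
```

```bash
python3 -c "
from plan import *
rows(CG+n*.09+np.array([-.0006,-.0018,.0]),rot(25.8),6)
f=grab('top'); a=cv2.resize(f['color'][190:310,200:400],None,fx=4,fy=4,interpolation=cv2.INTER_CUBIC); save('reset.png',a)"
```

```text
t 7.2333 q [ 0.04 -0.14  2.3   0.    0.36  0.83] p [0.4343 0.0308 0.2152] gap 0.0599 F [ 0.8  0.4 -0.1] dp [ 0.0059 -0.1494 -0.003 ] rv [-0.36 -0.22 16.12]
[-0.06, -0.04, 2.69] [1.9, 1.61, 0.03]
[-0.06, -0.04, 2.69] [1.98, 1.52, 0.03]
[-0.06, -0.04, 2.69] [2.05, 1.42, 0.03]
[-0.06, -0.04, 2.69] [2.11, 1.32, 0.03]
[-0.06, -0.04, 2.69] [2.17, 1.22, 0.03]
[-0.06, -0.04, 2.69] [2.23, 1.12, 0.03]
```

View pics/reset.png

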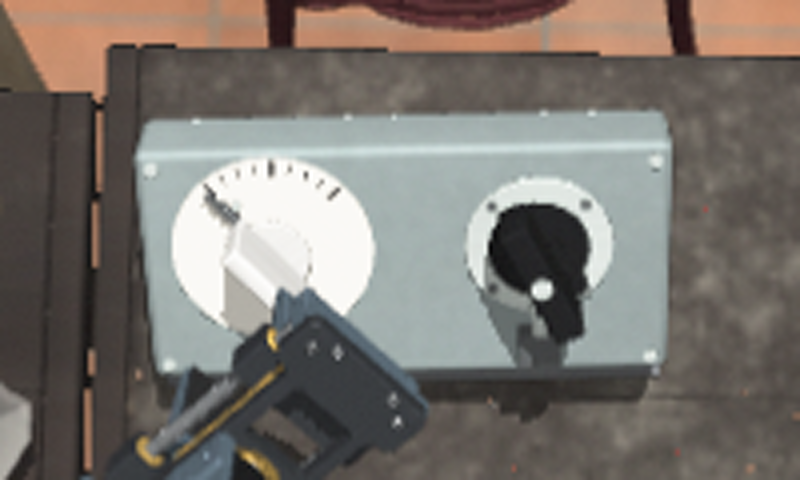

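The pointer now lies on the leftmost mark (207,187). Next is the clamp knob.

>>> {"name": "step_arm", "arguments": {"commands": [0, 0, 1.6, 1.15, 1.0, 0, 6, 0, 0, 1.6, 1.2, 0.95, 0, 6, 0, 0, 1.6, 1.2, 0.9, 0, 6, 0, 0, 1.6, 1.2, 0.9, 0, 6, 0, 0, 1.6, 1.25, 0.85, 0, 6]}}

```text
time: 7.7
eef_pos: [0.439, -0.0455, 0.2127]
tcp_rot: [-0.148, 0.851, -0.43, 0.263]
contact_force: [-0.3, -0.3, 0.4]
finger_gap: 0.0598
```

>>> {"name": "step_arm", "arguments": {"commands": [0, 0, 1.6, 1.25, 0.8, 0, 6, 0, 0, 1.6, 1.3, 0.8, 0, 6, 0, 0, 1.6, 1.3, 0.75, 0, 6, 0, 0, 1.6, 1.3, 0.7, 0, 6, 0, 0, 1.6, 1.35, 0.65, 0, 6]}}

```text
time: 8.12
eef_pos: [0.4434, -0.1205, 0.2132]
tcp_rot: [-0.166, 0.819, -0.488, 0.252]
contact_force: [0.1, -0.1, -0.4]
finger_gap: 0.0602
```

```bash
cat >> plan.py <<'E'
CG=CG+np.array([-.0006,-.0018,.0])
E
python3 -c "
from plan import *
rows(CG+n*.07,rot(25.8),3)"
```

```text
t 8.1167 q [-0.5  -0.06  2.24  0.65  0.51  0.08] p [ 0.4434 -0.1205  0.2132] gap 0.0602 F [ 0.1 -0.1 -0.4] dp [ 0.0083  0.0025 -0.0174] rv [-0.04 -0.01 -0.04]
[-0.01, -0.0, -0.01] [-0.11, 0.06, 0.64]
[-0.01, -0.0, -0.01] [-0.11, 0.06, 0.64]
[-0.01, -0.0, -0.01] [-0.11, 0.06, 0.64]
```

>>> {"name": "step_arm", "arguments": {"commands": [0, 0, 0, -0.15, 0.1, 1.0, 6, 0, 0, 0, -0.15, 0.1, 1.0, 6, 0, 0, 0, 0, 0, 1.0, 6, 0, 0, 0, 0, 0, 1.0, 6, 0, 0, 0, 0, 0, 0, 6]}}

```text
time: 8.53
eef_pos: [0.4637, -0.1167, 0.1773]
tcp_rot: [-0.166, 0.819, -0.488, 0.25]
contact_force: [0.2, -0.3, -0.6]
finger_gap: 0.0599
```

```bash
python3 -c "
from plan import *
rows(CG,rot(25.8),5)"
```

```text
t 8.5333 q [-0.46  0.02  2.27  0.78  0.41 -0.03] p [ 0.4637 -0.1167  0.1773] gap 0.0599 F [ 0.2 -0.3 -0.6] dp [ 0.0282  0.0005 -0.0388] rv [0.06 0.12 0.02]
[0.01, 0.02, 0.0] [0.02, -0.01, 0.96]
[0.01, 0.02, 0.0] [0.02, -0.01, 0.96]
[0.01, 0.02, 0.0] [0.02, -0.01, 0.96]
[0.01, 0.02, 0.0] [0.02, -0.01, 0.96]
[0.01, 0.02, 0.0] [0.02, -0.01, 0.96]
```

>>> {"name": "step_arm", "arguments": {"commands": [0, 0, 0, 0.05, 0, 1.0, 6, 0, 0, 0, 0.05, 0, 1.0, 6, 0, 0, 0, 0, 0, 1.0, 6, 0, 0, 0, 0, 0, 1.0, 5, 0, 0, 0, 0, 0, 0.8, 4]}}

```text
time: 8.95
eef_pos: [0.4921, -0.1165, 0.1401]
tcp_rot: [-0.166, 0.819, -0.488, 0.252]
contact_force: [-0.2, -0.1, -0.0]
finger_gap: 0.0497
```

>>> {"name": "step_arm", "arguments": {"commands": [0, 0, 0, 0, 0, 0, 3, 0, 0, 0, 0, 0, 0, 2.6, 0, 0, 0, 0, 0, 0, 2.4, 0, 0, 0, 0, 0, 0, 2.4, 0, 0, 0, 0, 0, 0, 2.4]}}

```text
time: 9.37
eef_pos: [0.492, -0.1165, 0.1416]
tcp_rot: [-0.166, 0.819, -0.487, 0.253]
contact_force: [-0.5, 0.5, 0.0]
finger_gap: 0.0243
```

```bash
python3 -c "
from plan import *
rows(CG,rot(25.8),1)"
```

```text
t 9.3667 q [-0.42  0.12  2.29  1.01  0.31 -0.26] p [ 0.492  -0.1165  0.1416] gap 0.0243 F [-0.5  0.5  0. ] dp [-0.0001  0.0003 -0.0031] rv [-0.17 -0.1   0.11]
[-0.17, -0.1, 0.11] [-0.1, 0.15, 0.25]
```

Free so far, with a 24 mm gap. I'll close on the bar.

>>> {"name": "step_arm", "arguments": {"commands": [0, 0, 0, 0, 0, 0.2, 2.0, 0, 0, 0, 0, 0, 0, 1.5, 0, 0, 0, 0, 0, 0, 1.2, 0, 0, 0, 0, 0, 0, 1.2, 0, 0, 0, 0, 0, 0, 1.2], "newtons": 35}}

```text
time: 9.78
eef_pos: [0.4928, -0.1164, 0.141]
tcp_rot: [-0.167, 0.819, -0.487, 0.254]
contact_force: [-12.7, 0.8, 13.3]
finger_gap: 0.018
```

```bash
python3 -c "
from plan import *
rows(CG,rot(25.8),1);print(arm.state()['moment']@n)"
```

```text
t 9.7833 q [-0.42  0.13  2.29  1.03  0.31 -0.27] p [ 0.4928 -0.1164  0.141 ] gap 0.018 F [-12.7   0.8  13.3] dp [-0.0009  0.0002 -0.0025] rv [-0.25 -0.17  0.13]
[-0.25, -0.17, 0.13] [-0.11, 0.18, 0.15]
-0.024296386503246
```

>>> {"name": "step_arm", "arguments": {"commands": [0, 0, 4, 0, 0, 0, 1.2, 0, 0, 5, 0, 0, 0, 1.2, 0, 0, 5, 0, 0, 0, 1.2, 0, 0, 5, 0, 0, 0, 1.2, 0, 0, 5, 0, 0, 0, 1.2]}}

```text
time: 10.2
eef_pos: [0.4929, -0.1169, 0.141]
tcp_rot: [-0.216, 0.698, -0.648, 0.214]
contact_force: [-11.6, -2.1, 14.8]
finger_gap: 0.018
```

```bash
python3 -c "
from plan import *
rows(CG,rot(1.8),1);print(arm.state()['moment']@n)"
```

```text
t 10.2 q [-0.42  0.13  2.29  1.03  0.3   0.15] p [ 0.4929 -0.1169  0.141 ] gap 0.018 F [-11.6  -2.1  14.8] dp [-0.001   0.0007 -0.0025] rv [-0.31 -0.13 -0.1 ]
[-0.31, -0.13, -0.1] [-0.08, 0.23, 0.15]
-0.03436403848185644
```

>>> {"name": "step_arm", "arguments": {"commands": [0, 0, 4, 0, 0, 0, 1.2, 0, 0, 5, 0, 0, 0, 1.2, 0, 0, 5, 0, 0, 0, 1.2, 0, 0, 5, 0, 0, 0, 1.2, 0, 0, 3, 0, 0, 0, 1.2]}}

```text
time: 10.62
eef_pos: [0.493, -0.1174, 0.1411]
tcp_rot: [0.252, -0.562, 0.769, -0.169]
contact_force: [-12.2, -2.9, 14.5]
finger_gap: 0.0181
```

>>> {"name": "step_arm", "arguments": {"commands": [0, 0, 4, 0, 0, 0, 1.2, 0, 0, 4, 0, 0, 0, 1.2, 0, 0, 4, 0, 0, 0, 1.2, 0, 0, 4, 0, 0, 0, 1.2, 0, 0, 0, 0, 0, 0, 1.2]}}

```text
time: 11.03
eef_pos: [0.493, -0.1177, 0.1412]
tcp_rot: [0.273, -0.453, 0.838, -0.134]
contact_force: [-11.4, -3.2, 13.3]
finger_gap: 0.0192
```

```bash
python3 -c "
from plan import *
rows(CG,rot(-36.2),1);print(arm.state()['moment']@n)"
```

```text
t 11.0333 q [-0.42  0.13  2.29  1.02  0.3   0.81] p [ 0.493  -0.1177  0.1412] gap 0.0192 F [-11.4  -3.2  13.3] dp [-0.0011  0.0015 -0.0027] rv [-0.39 -0.03  0.43]
[-0.39, -0.03, 0.43] [0.02, 0.28, 0.16]
1.2418183151040796
```

The moment is 1.24 N m, well over the knob's own 0.3, so this should be the end stop. I'll relieve it a little and open.

>>> {"name": "step_arm", "arguments": {"commands": [0, 0, -2, 0, 0, 0, 1.2, 0, 0, 0, 0, 0, 0, 1.2, 0, 0, 0, 0, 0, 0, 2.5, 0, 0, 0, 0, 0, 0, 4, 0, 0, 0, 0, 0, 0, 5]}}

```text
time: 11.45
eef_pos: [0.4939, -0.1159, 0.1413]
tcp_rot: [0.272, -0.466, 0.831, -0.136]
contact_force: [0.3, -0.2, 0.8]
finger_gap: 0.0355
```

>>> {"name": "step_arm", "arguments": {"commands": [0, 0, 0, 0, 0, 0, 6, 0, 0, 0, 0, 0, 0, 6, 0, 0, 0, 0, 0, -0.5, 6, 0, 0, 0, 0, 0, -1.5, 6, 0, 0, 0, 0, 0, -1.5, 6]}}

```text
time: 11.87
eef_pos: [0.4723, -0.1171, 0.1674]
tcp_rot: [0.27, -0.466, 0.832, -0.135]
contact_force: [-1.1, -0.1, 0.9]
finger_gap: 0.06
```

>>> {"name": "step_arm", "arguments": {"commands": [0, 0, 0, 0, 0, -2, 6, 0, 0, 0, 0, 0, -2, 6, 0, 0, 0, 0, 0, -2, 6, 0, 0, 0, 0, 0, -2, 6, 0, 0, 0, 0, 0, 0, 6]}}

```text
time: 12.28
eef_pos: [0.4268, -0.1201, 0.2363]
tcp_rot: [0.272, -0.465, 0.831, -0.138]
contact_force: [-0.4, 0.0, 0.5]
finger_gap: 0.0601
```

```bash
python3 -c "
from h import *
s=arm.state();print(s['eef_pos'],s['contact_force'],s['qpos'])
f=grab('top'); a=cv2.resize(f['color'][190:310,200:400],None,fx=4,fy=4,interpolation=cv2.INTER_CUBIC); save('end.png',a)
np.savez('top1.npz',**f);np.savez('scene1.npz',**grab('scene'))"; python3 m.py
```

```text
[ 0.42678735 -0.12007077  0.23632582] [-0.44143786  0.03728336  0.46691018] [-0.52487725 -0.12265837  2.22570018  0.60148843  0.58130952  1.16353777]
top normal [-0.58  -0.027  0.814] yaw 2.69 5373
ext 0.29972579727809073 0.14818645428395083 center [ 0.5036 -0.0411  0.1005]
knob 1 144 h 0.0514 ctr 0.0752 0.0139 bar angle from U 7.3 len [0.014 0.071]
knob -1 236 h 0.0531 ctr -0.0773 0.0178 bar angle from U -31.9 len [0.022 0.076]
scene normal [-0.567 -0.026  0.823] yaw 2.67 3611
ext 0.30312660550979875 0.2815529305501958 center [ 0.5015 -0.0371  0.0989]
knob 1 132 h 0.051 ctr 0.0749 0.0128 bar angle from U 6.4 len [0.016 0.068]
knob -1 194 h 0.0529 ctr -0.0737 0.0107 bar angle from U -32.2 len [0.021 0.088]
```

View pics/end.png

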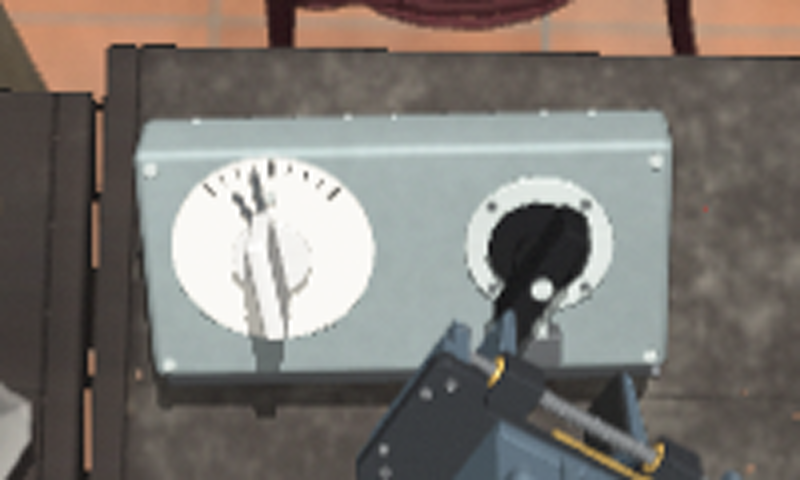

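The pointer has been driven to about 0.62 rad, the thin hand has dropped back, and the clamp knob stays over at about −32°. I'll back away to clear the view and re-measure both angles.

>>> {"name": "step_arm", "arguments": {"commands": [0, 0, 0, 0, 0, -2, 6, 0, 0, 0, 0, 0, -2, 6, 0, 0, 0, 0, 0, -2, 6, 0, 0, 0, 0, 0, -2, 6, 0, 0, 0, 0, 0, 0, 6]}}

```text
time: 12.8
eef_pos: [0.3812, -0.1221, 0.3007]
tcp_rot: [0.271, -0.465, 0.831, -0.137]
contact_force: [-0.0, -0.2, 0.8]
finger_gap: 0.0599
```

```bash
cp scene1.npz scene_b.npz; python3 -c "
from h import *
np.savez('top1.npz',**grab('top'));g=grab('scene');np.savez('scene1.npz',**g)"; python3 m.py
python3 - <<'E'
from h import *
s=dict(np.load('scene1.npz'))
t=dict(np.load('top1.npz'))
a=cv2.resize(s['color'][215:285,285:365],None,fx=7,fy=7,interpolation=cv2.INTER_CUBIC)[:490]
b=cv2.resize(t['color'][225:295,310:340+10],None,fx=6,fy=7,interpolation=cv2.INTER_CUBIC)[:490]
save('fin.png',np.hstack([a,b]))
E
```

```text
top normal [-0.57  -0.026  0.821] yaw 2.65 5541
ext 0.29919161066022726 0.1479374975653352 center [ 0.5039 -0.0408  0.1005]
knob 1 141 h 0.0518 ctr 0.0748 0.0125 bar angle from U 7.2 len [0.014 0.07 ]
knob -1 276 h 0.0534 ctr -0.0752 0.0133 bar angle from U -32.6 len [0.021 0.087]
scene normal [-0.574 -0.024  0.818] yaw 2.42 3613
ext 0.3021179443245419 0.28328525179108915 center [ 0.5013 -0.0373  0.0986]
knob 1 131 h 0.0518 ctr 0.0751 0.0128 bar angle from U 6.7 len [0.016 0.069]
knob -1 198 h 0.0524 ctr -0.0734 0.012 bar angle from U -31.6 len [0.023 0.087]
```

View pics/fin.png

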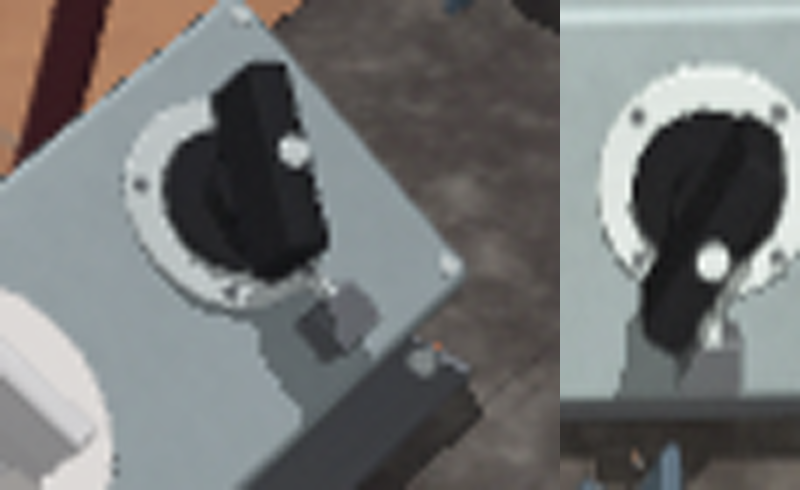

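```bash
python3 -c "
from station import arm
print(arm.state()['contact_force']); print(arm.job_done())"
```

```text
[ 0.37633175 -0.69804263 -0.09330505]
the job is handed in; nothing more can be done
None
```

I did both knob turns in order and handed the job in at about 13 s. No verdict was reported, and one check, the clamp angle, is indirect.

- **Reset knob:** I turned it anticlockwise until it hit its stop. The moment rose to about 0.57 N m, and the picture showed the pointer on the leftmost mark.
- **Clamp knob:** I turned it clockwise until it hit a hard stop at about 1.2 N m, well above its own 0.3 N m resistance. After I let go it stayed over.
- **Peak pointer:** it now stands about 0.62 rad from zero, within the required 0.5 to 1.0. The thin hand has dropped back, which fits a click.
- **Gripper and bystanders:** the open gripper ended well clear of the tester and touching nothing. I kept the arm clear of the glue bottle and tape roll, but did not re-measure their positions at the end.

**Weakest check:** the cameras show the clamp bar turned about 58° (1.01 rad) from where it started, just under the 1.02 threshold. That agrees with the 1.12 rad end stop only if the knob started at about 0.1 rad, which fits "near 0". I judged it clicked from the hard stop, because it stayed over and because the thin hand dropped back.

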